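# Lock the blade guard onto the vegetable slicer

## Task

Make the vegetable slicer safe to put away. Pull the drawer of the small wooden accessory box out to its stop, take out the blade guard, and slide it onto the slicer's rails from the high end, sloping nose first, right down against the end stops so that the spring catch snaps up behind its keeper and locks it over the blade. Feel your way and do not ram or wedge it, leave the glass and the lemon where they are, and let go of the guard.

Things in the scene. Friction and masses are not known exactly. Their poses are not given: they have to be found in the camera images.
- slicer_deck: Vegetable slicer: steel deck 260 x 100 mm sloping at 30 degrees between two white side rails, on a stand fixed to the worktop. Origin: middle of the deck's top face, 86 mm above the worktop. x points up the slope (high end at x = +130 mm), y across, z square off the deck. The blade lies across the deck near x = -12 mm, flush with it.
- rail_mouth (a point): Where the closed rails begin, on the deck's top face at x = +4 mm of the deck's frame (same axes). From here down to x = -90 mm each rail is a channel: side walls at y = +-41.5 mm, a lip 9.5 mm above the deck reaching in to y = +-34 mm, its top 13.5 mm up. From +4 to +18 mm the lips bend upwards (4 mm more room at the edge).
- run_up (a point): Middle of the open run-up, on the deck's top face at x = +75 mm of the deck's frame (same axes). The run-up is open from above from x = +18 to +130 mm; its 13.5 mm high side walls stand 42 mm off the middle line at x = +10 mm and flare out to 48 mm at x = +85 mm and above. A guard laid here with its origin at this point lies clear of the lips.
- guard: Blade guard, white plastic with an upright black grip, 84 (x) x 80 (y) x 47.5 mm high, about 130 g; starts flat in the shut drawer. Origin: centre of the underside; its front, which goes down the slope first, is at -x; z up. Two side runners, 8 mm thick (y = +-26 to +-40 mm), go in the channels; between them a raised panel.
- guard_keeper (a point): Middle of the underside of the keeper, a bar across the guard's front, at (-27, 0, 0) mm in the guard's frame: its underside is flat from x = -30 to -24 mm, its nose slopes up from there to the front edge (5.5 mm up at x = -42 mm), its back is square. With the guard home this point is 15 mm up the slope from the stop block's face.
- guard_grip (a point): Middle of the guard's grip, 30 mm above its underside and 2 mm behind its origin. The grip is a block 44 mm long (guard x) x 30 mm wide (guard y), from 13 to 47.5 mm above the underside; it can be held across either way.
- catch (a joint): Spring catch: a dark steel pawl 6 x 26 mm in the middle of the deck, 4 mm proud, 22.5 mm up the slope from the end stops. They sit on one black block clamped in a slot: stops' faces at x = -87 mm of the deck's frame, but up to 8 mm either way. In m: 0 = up, 0.004 = flush. The keeper rides over it against 8 to 20 N; it snaps up behind it in the last 1.5 mm before the stops.
- drawer (a joint): Drawer of the accessory box, in m: 0 = shut, 0.112 = fully out at its stop. It slides stiffly and stays where it is left. The tray is 104 mm long x 100 mm wide inside, its floor 20.5 mm and its side walls' top 46.5 mm above the worktop.
- drawer_handle (a point): Middle of the drawer's handle, a steel bar 11 mm thick and 70 mm long, level, 35 mm in front of the drawer's face and 66.5 mm above the worktop, 13.5 mm below the box's top. Its axes: -x points the way the drawer is pulled out, y lies along the bar, z up.
- accessory_box: Low wooden box 140 mm deep (x, with the drawer front at -x) x 134 mm wide (y) x 80 mm high that holds the drawer; it stands fixed. Origin: centre of its underside.
- tumbler: Clear glass tumbler, 77 mm diameter, 89 mm high, bystander. Origin: centre of its foot.
- lemon: Lemon, 78 x 55 x 56 mm, bystander. Origin: centre of its underside.

How it is judged:
On the way:
1. The drawer has been pulled out to its stop (value of joint drawer above 0.108 m), for 0.2 s.
At the end, for the whole second after the job is handed in: The guard rests released in the slicer's rails, lying on the deck (within 3 mm and 4.5 degrees, 4 mm across), its keeper past the catch (its middle between 61.5 and 83 mm down the slope from the deck's middle) and the catch up again behind it (within 1 mm) (x of guard_keeper in the frame of slicer_deck between -0.083 and -0.0615 m and y of guard_keeper in the frame of slicer_deck between -0.004 and 0.004 m and z of guard in the frame of slicer_deck between -0.003 and 0.003 m and angle between the z axis of guard and the z axis of slicer_deck, either way round below 0.08 rad and value of joint catch below 0.001 m and linear speed of guard below 0.02 m/s); the robot touches nothing.
It fails at once if The guard was rammed or wedged against the slicer (more than 80 N) (contact force between guard and slicer_deck above 80 N).
It fails at once if The glass was moved more than 3 cm (distance of tumbler from where it was at the start of the episode above 0.03 m).
It fails at once if The lemon was moved more than 3 cm (distance of lemon from where it was at the start of the episode above 0.03 m).
It also fails if it takes over 64 s, if anything falls off the work surface, if the arm or the gripper's body presses on something with over 40 N, if the wrist force passes 120 N, or if a joint passes its speed limit or range.

## Robot

A 6-joint arm with a two-finger parallel gripper is mounted at the origin on a cart in front of the work surface, level with it; the furniture and walls round the work are solid. World frame = base frame: x ahead of the robot, y to its left, z up, the work surface at z = 0. Lengths are in m, angles in rad, forces in N, time in s.
With the tool pointing down it reaches from about 0.25 to 0.8 m from the base axis. Payload 8.5 kg.
Tool frame: the origin (TCP) lies at the very end of the fingers, on their centre line; the grasp point (between the pads) lies 19 mm behind it; z points along the fingers, y is the line along which they close (so a half turn about z gives the same grasp; the last joint's range is limited). The gripper opens to 85 mm and grips with 20 to 120 N. Pads are 22 mm wide; open, the fingers measure 114 mm over their backs; the gripper's body (76 mm by 85 mm) begins 54 mm behind the grasp point. The pads swing forward as they close: fully open they stand 13 mm farther back than shut.
Start: joints at [1.207, 0.238, -0.013, 1.319, 0, 1.571], TCP at [0.187, 0.491, 0.231] pointing down, gripper open.
Joint ranges: [-2.66, 2.66], [-1.03, 1.9], [-1.14, 1.46], [-1.82, 2.27], [-1.45, 1.34], [-3.14, 3.14]. Speed limits (rad/s): [2.22, 2.22, 2.79, 3.14, 3.14, 3.14].

## Interface

Orientations are given as [roll, pitch, yaw] about the fixed x, y, z axes, in that order (R = Rz(yaw) Ry(pitch) Rx(roll)).
In Python, from cell import readout, viewer, ctrl gives the robot as it stands.
- The arm moves only by the tool carry_out, never from a script. Its argument "targets" is a list of rows, each a list of 6 numbers: the shift along the tool's x, y, z in mm, then the turn, a rotation vector about the tool's x, y, z in degrees. In form: [[tx, ty, tz, rx, ry, rz], ...]. A call has 1 to 5 rows; each row shifts and turns the commanded pose from where the row before left it, along the tool's axes as they then stand; what a row does not reach is not made up. A row lasts 1/12 s, in which the tool goes at most 41.7 mm and 7.16 degrees, less where a joint would pass 70% of its speed; a pose out of reach is approached as far as the arm can. A call with a gripper value outside its range is refused whole. "fingers" is the finger opening in mm, from 0 to 85.4, set as the call begins (left out, the last holds). The fingers move at their own pace and stop on an object; "newtons" is the grip in N (left out, the last holds). Time passes only in rows, so rows that do not move let the fingers close. It gives the time, the measured TCP pose, the force, the opening and the grip force at its end, in the units of the state.
- readout.get_obs(): the state, without advancing time (a new reading comes with each control period).
- viewer.snapshot(name): name is "scene" or "top"; returns the picture (400x640x3 uint8, blue, green, red); there is no depth.
- viewer.camera_info(name): a dict with "K" (3x3 intrinsics, pixels), "rvec" (rotation vector, rad) and "tvec" (3), from world to camera coordinates, as OpenCV has them. Camera axes: x right, y down, z forward; pixel columns grow to the right and rows downward; lengths in m; the calibration is good to about 2 mm. A picture is of the moment at which its call begins. camera_info takes no time and is no camera call.
- ctrl.close_job(): hands the job in; it is judged then, once.
The state is a dict: "time": time; "joint_positions": joint angles; "joint_vel": joint speeds; "joint_efforts": joint torques, N m; "tcp_pos": TCP position; "tcp_rot": TCP orientation; "force": force on the tool from outside, world axes, zero at the start; "torque": the same for the moment, N m; "opening": finger opening in m; "finger_force": force on a finger pad.
Only numpy, scipy, OpenCV 4.12 (cv2) and the standard library are available. Lean on these libraries where they do the work, as an engineer would, in place of code of your own. Each camera call takes 0.05 s, during which the arm holds its last target. There are 200 camera calls.

## Working session

There is one attempt and no reset: what is moved stays moved. The work goes in short steps, Python scripts to look and compute and a tool call to move; the robot and the scene stay as the last step left them, time stands still between calls to the robot, and variables do not carry over. Pictures are saved under pics/ and viewed, at most 10 in all, crops included, and the job is handed in when it is done.

Besides the shell and the picture viewer there is one more tool, called after ">>>" as a command line: name --pt "numbers of a row" for each row, then --argument value for the rest. carry_out: Moves the arm, as the interface text tells. Its arguments: {"type":"object","properties":{"targets":{"type":"array","items":{"type":"array","items":{"type":"number"}}},"fingers":{"type":"number"},"newtons":{"type":"number"}},"required":["targets"]}

```bash
mkdir -p pics; ls; python3 - <<'E'
from cell import readout, viewer, ctrl
import cv2
for n in("scene","top"):
    cv2.imwrite(f"pics/{n}0.png",viewer.snapshot(n)); print(n,viewer.camera_info(n))
print(readout.get_obs())
E
```

```text
pics
scene {'K': array([[433.857673  ,   0.        , 326.65745167],
       [  0.        , 433.857673  , 198.3625845 ],
       [  0.        ,   0.        ,   1.        ]]), 'rvec': array([ 1.99752184, -1.08335452,  0.51944646]), 'tvec': array([-0.35100331,  0.27100912,  0.89738578])}
top {'K': array([[430.40995923,   0.        , 317.09917057],
       [  0.        , 430.40995923, 190.62747764],
       [  0.        ,   0.        ,   1.        ]]), 'rvec': array([ 2.18112853, -2.20868287,  0.07818661]), 'tvec': array([-0.10405757,  0.44187784,  1.18504621])}
{'time': 0.1, 'joint_positions': array([ 1.20703044e+00,  2.38702763e-01, -1.41562589e-02,  1.31917941e+00,
        1.02193959e-05,  1.57082604e+00]), 'joint_vel': array([ 0.00099141, -0.00097785,  0.0015897 , -0.00066405,  0.0010899 ,
        0.00148658]), 'joint_efforts': array([ 1.91411659e-04, -5.39722574e+01,  3.46997058e+01,  1.33888924e-02,
        3.71151293e-05,  1.92413552e-06]), 'tcp_pos': array([0.18666252, 0.49031194, 0.23075669]), 'tcp_rot': array([-3.14035055e+00, -1.01824765e-05,  2.77779704e+00]), 'force': array([ 0.19387901, -0.33175246,  0.10361783]), 'torque': array([ 0.01576441, -0.05337383,  0.02302701]), 'finger_force': 0.0, 'opening': 0.08542856529813965}
```

View pics/scene0.png

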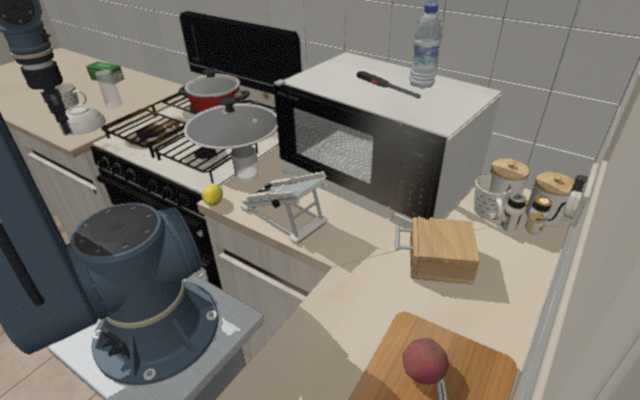

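View pics/top0.png

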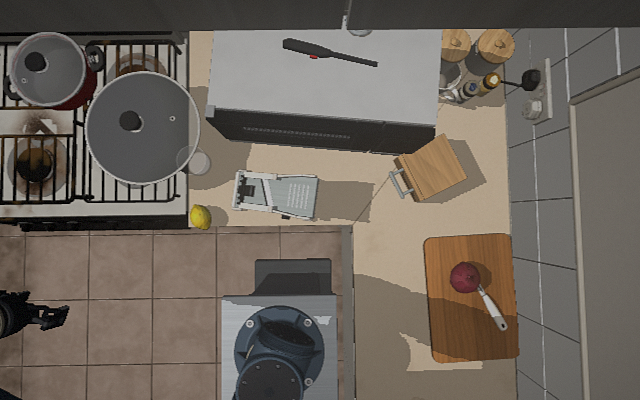

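The scene view has the slicer at about (285,205) and the box at (443,250). In the top view the slicer is at (277,195) with its high end on the right, the box at (430,170) with its handle at (400,185), the lemon at (200,216) and the glass at (199,162).

```bash
cat > h.py <<'E'
import numpy as np, cv2
from cell import readout, viewer, ctrl
from scipy.spatial.transform import Rotation as Ro
C={n:viewer.camera_info(n) for n in("scene","top")}
def ray(n,uv):
    c=C[n];R=cv2.Rodrigues(c["rvec"])[0]
    p=cv2.undistortPoints(np.array([[uv]],float),c["K"],None)[0,0]
    d=R.T@np.array([p[0],p[1],1]);o=-R.T@c["tvec"].ravel();return o,d/np.linalg.norm(d)
def onz(n,uv,z):
    o,d=ray(n,uv);return o+d*(z-o[2])/d[2]
def tri(us,ut):
    o1,d1=ray("scene",us);o2,d2=ray("top",ut)
    s=np.linalg.lstsq(np.c_[d1,-d2],o2-o1,rcond=None)[0]
    a,b=o1+s[0]*d1,o2+s[1]*d2;return (a+b)/2,np.linalg.norm(a-b)
def proj(n,P):
    c=C[n];return cv2.projectPoints(np.atleast_2d(np.array(P,float)),c["rvec"],c["tvec"],c["K"],None)[0][:,0]
def crop(n,u0,v0,u1,v1,k,name,img=None):
    im=viewer.snapshot(n) if img is None else img
    cv2.imwrite(f"pics/{name}.png",cv2.resize(im[v0:v1,u0:u1],None,fx=k,fy=k,interpolation=cv2.INTER_CUBIC))
E
python3 - <<'E'
import cv2,numpy as np
s=cv2.imread("pics/scene0.png");t=cv2.imread("pics/top0.png")
f=lambda i,a,b,c,d,w,h:cv2.resize(i[b:d,a:c],(w,h),interpolation=cv2.INTER_CUBIC)
# left: slicer, right: box ; per camera one picture, x5 / x4
A=np.hstack([f(s,235,160,335,245,500,425),f(s,385,205,485,290,500,425)])
B=np.hstack([f(t,225,155,325,230,500,375),f(t,380,130,480,205,500,375)])
A=np.vstack([A,B]);print(A.shape);
cv2.imwrite("pics/c1.png",A[:, :500][:, :]) 
cv2.imwrite("pics/s1.png",np.vstack([f(s,235,160,335,245,700,595)]))
cv2.imwrite("pics/cA.png",np.vstack([f(t,230,160,330,225,460,299),f(s,235,160,335,225,460,299)]))
cv2.imwrite("pics/cB.png",np.hstack([f(s,385,205,485,290,400,340),f(t,380,125,480,210,400,340)]))
cv2.imwrite("pics/cC.png",np.hstack([f(s,238,165,333,245,399,336),f(t,228,160,323,240,399,336)]))
E
```

```text
(800, 1000, 3)
```

View pics/cB.png

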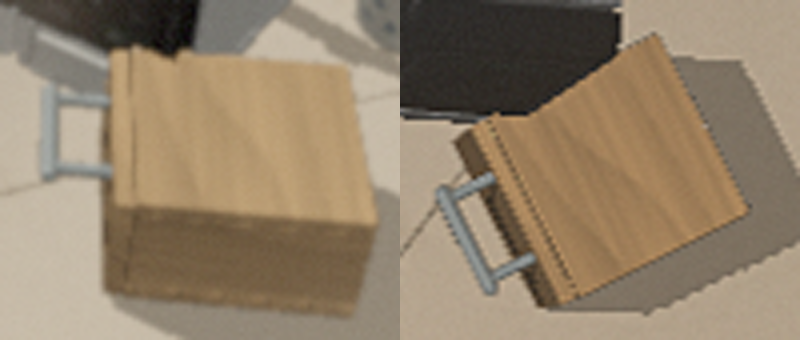

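View pics/cC.png

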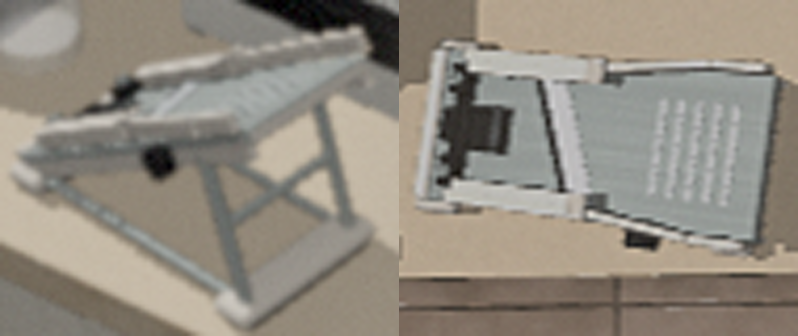

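Crop B (×4) shows the handle ends in scene at (47,92) and (47,178), and in top at (443,190) and (490,288), plus the box corners. Crop C (×4.2) shows rail ends in top at (604,71) and (586,205), and the high deck edge running (783,75) to (757,240).

```bash
cat > m1.py <<'E'
from h import *
np.set_printoptions(precision=4,suppress=True)
def cB(x,y,top): return ((x-(400 if top else 0)+.5)/4-.5+(380 if top else 385),(y+.5)/4-.5+(125 if top else 205))
def cC(x,y,top): return ((x-(399 if top else 0)+.5)/4.2-.5+(228 if top else 238),(y+.5)/4.2-.5+(160 if top else 165))
print("handle tri",*tri(cB(47,92,0),cB(443,190,1)),*tri(cB(47,178,0),cB(490,288,1)))
print("boxtop tri",*tri(cB(348,70,0),cB(656,33,1)),*tri(cB(377,222,0),cB(750,212,1)))
for p in[(443,190),(490,288)]: print("handle z.072",onz("top",cB(*p,1),.070))
for p in[(656,33),(750,212),(572,300)]: print("box z.08",onz("top",cB(*p,1),.08))
a,b=onz("top",cC(783,75,1),.151),onz("top",cC(757,240,1),.151);print("hi edge",a,b,np.linalg.norm(a-b))
print("hi far tri",*tri(cC(368,62,0),cC(783,75,1)))
for n,(p,z) in dict(uo=((475,50),.045),uo2=((605,60),.107),ui=((470,72),.045),ui2=((600,82),.107),li=((455,182),.045),li2=((588,193),.107),lo=((455,205),.045),lo2=((583,216),.107)).items(): print(n,onz("top",cC(*p,1),z))
t=cv2.imread("pics/top0.png").astype(int);s=cv2.imread("pics/scene0.png").astype(int)
for n,im in(("top",t),("scene",s)):
    h=cv2.cvtColor(im.astype(np.uint8),cv2.COLOR_BGR2HSV)
    y=cv2.inRange(h,(22,150,120),(35,255,255));m=cv2.moments(y,True);print("lemon",n,m["m10"]/m["m00"],m["m01"]/m["m00"],onz(n,(m["m10"]/m["m00"],m["m01"]/m["m00"]),.028))
print("glass rim",onz("top",(199,162),.089))
E
python3 m1.py
```

```text
handle tri [ 0.4837 -0.3045  0.066 ] 0.003060421084417508 [ 0.4184 -0.3357  0.0639] 0.0010062336683836917
boxtop tri [ 0.5875 -0.4496  0.0747] 0.0005652756687857696 [ 0.4659 -0.5057  0.081 ] 0.0005352616141402385
handle z.072 [ 0.4841 -0.3051  0.07  ]
handle z.072 [ 0.4184 -0.3349  0.07  ]
box z.08 [ 0.5864 -0.4477  0.08  ]
box z.08 [ 0.4661 -0.5063  0.08  ]
box z.08 [ 0.4093 -0.3867  0.08  ]
hi edge [ 0.4646 -0.1134  0.151 ] [ 0.3679 -0.0969  0.151 ] 0.09812764312504367
hi far tri [ 0.4646 -0.1129  0.1467] 0.0014352520369585126
uo [0.493 0.084 0.045]
uo2 [ 0.4792 -0.0051  0.107 ]
ui [0.4788 0.0873 0.045 ]
ui2 [ 0.4657 -0.002   0.107 ]
li [0.4078 0.0971 0.045 ]
li2 [0.3979 0.0058 0.107 ]
lo [0.393  0.0971 0.045 ]
lo2 [0.3839 0.0089 0.107 ]
lemon top 198.07094594594594 217.09459459459458 [0.3711 0.2171 0.028 ]
lemon scene 211.05982905982907 194.3034188034188 [0.3724 0.2152 0.028 ]
glass rim [0.5147 0.1991 0.089 ]
```

>>> carry_out --pt "0 0 -30 0 0 5" --pt "0 0 0 0 0 0" --fingers 32

```text
time: 0.27
tcp_pos: [0.1871, 0.4914, 0.2645]
tcp_rot: [3.138, -0.0, 2.686]
force: [-0.3, -0.4, 0.5]
opening: 0.064
finger_force: 0.0
```

```bash
cat >> h.py <<'E'
np.set_printoptions(precision=4,suppress=True)
def pose():
    o=readout.get_obs();return o,Ro.from_euler("xyz",o["tcp_rot"]),np.array(o["tcp_pos"])
def rel(P,Rt):  # shift (mm, tool axes) and rotvec (deg) from now to target
    o,R,p=pose();return np.r_[R.inv().apply(np.array(P)-p)*1e3,(R.inv()*Rt).as_rotvec(degrees=True)]
def down(yaw): return Ro.from_euler("xyz",[180,0,yaw],degrees=True)
def st():
    o,R,p=pose();print("t%.2f"%o["time"],"q",np.degrees(o["joint_positions"]).round(1),"p",p,"rpy",np.degrees(o["tcp_rot"]).round(2),"F",np.round(o["force"],1),"op",round(o["opening"]*1e3,1),o["finger_force"])
E
python3 -c "
from h import *
st();print(rel((.4512,-.32,.2),down(205.5)))"
```

```text
t0.27 q [69.2 13.1  3.3 80.1 -0.  95.3] p [0.1871 0.4914 0.2645] rpy [179.81  -0.02 153.88] F [-0.3 -0.4  0.5] op 64.0 0.0
[-594.3543 -612.5164   62.3084    0.1818    0.0686  -51.6185]
```

>>> carry_out --pt "0 0 -5 0 0 -6.5" --pt "0 0 -5 0 0 -6.5" --pt "0 0 -5 0 0 -6.5" --pt "0 0 0 0 0 -6.5" --pt "0 0 0 0 0 -6.5"

```text
time: 0.68
tcp_pos: [0.1868, 0.4907, 0.2764]
tcp_rot: [3.141, 0.0, -3.019]
force: [0.9, -0.6, -0.2]
opening: 0.0322
finger_force: 0.0
```

>>> carry_out --pt "0 0 0 0 0 -6.5" --pt "0 0 0 0 0 -6.5" --pt "0 0 0 0 0 -6" --pt "4 -20 0 0 0 0" --pt "4 -30 0 0 0 0"

```text
time: 1.1
tcp_pos: [0.2009, 0.443, 0.2753]
tcp_rot: [-3.141, -0.001, -2.691]
force: [0.5, -1.3, 0.8]
opening: 0.0319
finger_force: 0.0
```

>>> carry_out --pt "4 -32 0 0 0 0" --pt "4 -32 0 0 0 0" --pt "4 -32 0 0 0 0" --pt "4 -32 0 0 0 0" --pt "4 -32 0 0 0 0"

```text
time: 1.52
tcp_pos: [0.2525, 0.2877, 0.2761]
tcp_rot: [-3.141, 0.0, -2.693]
force: [0.9, -0.1, -0.2]
opening: 0.0319
finger_force: 0.0
```

>>> carry_out --pt "4 -32 0 0 0 0" --pt "4 -32 0 0 0 0" --pt "4 -32 0 0 0 0" --pt "4 -32 0 0 0 0" --pt "4 -32 0 0 0 0"

```text
time: 1.93
tcp_pos: [0.3037, 0.1348, 0.2763]
tcp_rot: [-3.141, 0.0, -2.693]
force: [1.6, -0.2, -0.1]
opening: 0.0322
finger_force: 0.0
```

>>> carry_out --pt "4 -32 0 0 0 0" --pt "4 -32 0 0 0 0" --pt "4 -32 0 0 0 0" --pt "4 -32 0 0 0 0" --pt "4 -32 0 0 0 0"

```text
time: 2.35
tcp_pos: [0.355, -0.0183, 0.2764]
tcp_rot: [-3.141, 0.0, -2.694]
force: [1.7, 0.7, -0.1]
opening: 0.0319
finger_force: 0.0
```

>>> carry_out --pt "4 -32 0 0 0 0" --pt "4 -32 0 0 0 0" --pt "4 -32 0 0 0 0" --pt "4 -32 0 0 0 0" --pt "4 -32 0 0 0 0"

```text
time: 2.77
tcp_pos: [0.4063, -0.1713, 0.2762]
tcp_rot: [-3.141, 0.0, -2.694]
force: [1.2, 0.8, 0.5]
opening: 0.0321
finger_force: 0.0
```

>>> carry_out --pt "4 -32 0 0 0 0" --pt "4 -32 0 0 0 0" --pt "4 -32 0 0 0 0" --pt "4 -32 0 0 0 0" --pt "0 0 0 0 0 0"

```text
time: 3.18
tcp_pos: [0.4486, -0.2963, 0.2749]
tcp_rot: [-3.141, -0.001, -2.696]
force: [-1.1, 0.5, -1.3]
opening: 0.0316
finger_force: 0.0
```

```bash
python3 -c "
from h import *
st();print(rel((.4512,-.32,.0475),down(205.5)))"
```

```text
t3.18 q [-33.4  14.3   6.5  82.1  -0.1 -58.9] p [ 0.4486 -0.2963  0.2749] rpy [-179.95   -0.04 -154.48] F [-1.1  0.5 -1.3] op 31.6 0.0
[  7.659  -22.2942 227.4365  -0.0501  -0.0446   0.0216]
```

>>> carry_out --pt "8 -19 30 0 0 0" --pt "0 0 38 0 0 0" --pt "0 0 38 0 0 0" --pt "0 0 38 0 0 0" --pt "0 0 36 0 0 0"

```text
time: 3.6
tcp_pos: [0.4476, -0.312, 0.0944]
tcp_rot: [3.141, -0.0, -2.694]
force: [-0.3, -0.1, 0.1]
opening: 0.0319
finger_force: 0.0
```

>>> carry_out --pt "0 0 10 0 0 0" --pt "0 0 10 0 0 0" --pt "0 0 0 0 0 0"

```text
time: 3.85
tcp_pos: [0.448, -0.3121, 0.0757]
tcp_rot: [3.14, -0.001, -2.694]
force: [-0.4, 0.0, -0.1]
opening: 0.0317
finger_force: 0.0
```

```bash
python3 -c "
from h import *
st();print(rel((.4512,-.32,.0475),down(205.5)))
crop('scene',340,150,500,290,5,'g1')"
```

```text
t3.85 q [-34.9  21.3 -13.8  55.   -0.  -60.5] p [ 0.448  -0.3121  0.0757] rpy [ 179.93   -0.05 -154.33] F [-0.4  0.  -0.1] op 31.7 0.0
[ 0.5002 -8.5432 28.1558  0.0711 -0.048   0.1696]
```

View pics/g1.png

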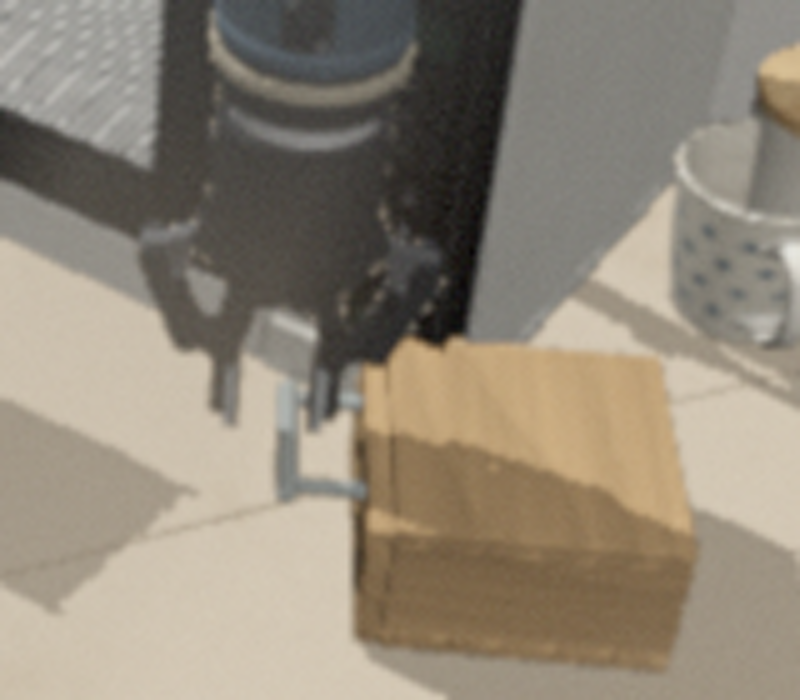

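The picture shows the fingers straddling the bar. The outer tip is at about (228,420), the inner tip at (318,428) and the bar runs (288,385) to (288,495). I'll check this against the calibration before going lower.

```bash
python3 -c "
from h import *
o,R,p=pose()
for s in (-1,1):
  for d in (0,-.01): print(s,d,(proj('scene',p+R.apply([0,s*.0235,d]))-[340,150])*5)
print((proj('scene',[[.4841,-.3051,.0665],[.4184,-.3349,.0665]])-[340,150])*5)"
```

```text
-1 0 [[320.4512 421.7764]]
-1 -0.01 [[322.4786 405.5741]]
1 0 [[218.3342 413.6883]]
1 -0.01 [[219.7348 397.5257]]
[[286.6295 386.7957]
 [281.9126 490.5213]]
```

>>> carry_out --pt "0 -5 8 0 0 0" --pt "0 0 10 0 0 0" --pt "0 0 10 0 0 0" --pt "0 0 0 0 0 0"

```text
time: 4.23
tcp_pos: [0.4497, -0.3165, 0.0467]
tcp_rot: [3.14, -0.001, -2.694]
force: [-0.6, 0.1, -1.2]
opening: 0.0319
finger_force: 0.0
```

>>> carry_out --pt "0 0 0 0 0 0" --pt "0 0 0 0 0 0" --pt "0 0 0 0 0 0" --pt "0 0 0 0 0 0" --pt "0 0 0 0 0 0" --fingers 0 --newtons 60

```text
time: 4.65
tcp_pos: [0.4504, -0.317, 0.0485]
tcp_rot: [-3.141, -0.0, -2.694]
force: [-0.3, -1.4, -0.5]
opening: 0.009
finger_force: 58.5
```

```bash
python3 -c "
from h import *
st();print(rel((.4512,-.32,.0475),down(205.5)))"
```

```text
t4.65 q [-35.1  23.2 -15.4  51.5  -0.  -60.8] p [ 0.4504 -0.317   0.0485] rpy [-179.98   -0.01 -154.35] F [-0.3 -1.4 -0.5] op 9.0 58.48154425621033
[ 0.5733 -3.0174  1.0367 -0.024  -0.0058  0.1519]
```

>>> carry_out --pt "0 5 0 0 0 0" --pt "0 10 0 0 0 0" --pt "0 10 0 0 0 0" --pt "0 10 0 0 0 0" --pt "0 10 0 0 0 0"

```text
time: 5.07
tcp_pos: [0.4303, -0.2752, 0.0485]
tcp_rot: [-3.141, 0.0, -2.694]
force: [0.7, -2.4, 0.7]
opening: 0.0089
finger_force: 59.0
```

>>> carry_out --pt "0 10 0 0 0 0" --pt "0 10 0 0 0 0" --pt "0 10 0 0 0 0" --pt "0 10 0 0 0 0" --pt "0 10 0 0 0 0"

```text
time: 5.48
tcp_pos: [0.4088, -0.2304, 0.0485]
tcp_rot: [-3.141, 0.0, -2.694]
force: [-0.1, -3.7, 1.9]
opening: 0.0088
finger_force: 59.0
```

>>> carry_out --pt "0 6 0 0 0 0" --pt "0 6 0 0 0 0" --pt "0 3 0 0 0 0" --pt "0 0 0 0 0 0" --pt "0 0 0 0 0 0"

```text
time: 5.9
tcp_pos: [0.4031, -0.2184, 0.0485]
tcp_rot: [-3.14, -0.0, -2.694]
force: [-0.2, -4.9, 0.9]
opening: 0.0088
finger_force: 59.6
```

```bash
python3 -c "
from h import *
st();o,R,p=pose();print(p-[.4504,-.317,.0485],np.linalg.norm((p-[.4504,-.317,.0485])[:2]))"
```

```text
t5.90 q [-28.4  15.4 -27.8  46.7  -0.1 -54. ] p [ 0.4031 -0.2184  0.0485] rpy [-179.89   -0.02 -154.36] F [-0.2 -4.9  0.9] op 8.8 59.55415964126587
[-0.0473  0.0986 -0.    ] 0.10938435836447256
```

>>> carry_out --pt "0 2 0 0 0 0" --pt "0 2 0 0 0 0" --pt "0 2 0 0 0 0" --pt "0 0 0 0 0 0" --pt "0 0 0 0 0 0"

```text
time: 6.32
tcp_pos: [0.4031, -0.2182, 0.0487]
tcp_rot: [-3.129, -0.002, -2.697]
force: [6.4, -31.3, -19.0]
opening: 0.0088
finger_force: 58.5
```

```bash
python3 -c "
from h import *
st();o,R,p=pose();print(np.linalg.norm((p-[.4504,-.317,.0485])[:2]))"
```

```text
t6.32 q [-28.1  15.1 -28.2  46.2  -0.5 -53.6] p [ 0.4031 -0.2182  0.0487] rpy [-179.29   -0.1  -154.5 ] F [  6.4 -31.3 -19. ] op 8.8 58.5268360376358
0.10948182720932344
```

>>> carry_out --pt "0 -2 0 0 0 0" --pt "0 -2 0 0 0 0" --pt "0 -1 0 0 0 0" --pt "0 0 0 0 0 0"

```text
time: 6.65
tcp_pos: [0.4031, -0.2184, 0.0485]
tcp_rot: [-3.139, -0.0, -2.695]
force: [1.2, -8.4, -1.0]
opening: 0.0088
finger_force: 60.4
```

>>> carry_out --pt "0 0 0 0 0 0" --pt "0 0 0 0 0 0" --pt "0 0 0 0 0 0" --pt "0 0 -20 0 0 0" --pt "0 0 -35 0 0 0" --fingers 30

```text
time: 7.07
tcp_pos: [0.4, -0.2152, 0.1011]
tcp_rot: [3.136, -0.004, -2.694]
force: [1.2, -0.5, 0.0]
opening: 0.0298
finger_force: 0.0
```

>>> carry_out --pt "0 0 -40 0 0 0" --pt "0 0 -40 0 0 0" --pt "0 20 -40 0 0 0" --pt "0 35 -40 0 0 0" --pt "0 35 0 0 0 0"

```text
time: 7.48
tcp_pos: [0.3695, -0.1444, 0.2571]
tcp_rot: [-3.136, 0.006, -2.695]
force: [0.9, 0.8, 0.2]
opening: 0.0297
finger_force: 0.0
```

>>> carry_out --pt "0 35 0 0 0 0" --pt "0 35 0 0 0 0" --pt "0 0 0 0 0 0" --fingers 70

```text
time: 7.73
tcp_pos: [0.3337, -0.0768, 0.2521]
tcp_rot: [3.139, -0.0, -2.691]
force: [1.6, -0.0, 0.9]
opening: 0.0652
finger_force: 0.0
```

```bash
python3 -c "
from h import *
st()
s=viewer.snapshot('scene');t=viewer.snapshot('top');cv2.imwrite('pics/s2.png',s);cv2.imwrite('pics/t2.png',t)
f=lambda i,a,b:cv2.resize(i[b:b+100,a:a+100],(400,400),interpolation=cv2.INTER_CUBIC)
cv2.imwrite('pics/c2.png',np.hstack([f(s,365,200),f(t,360,130)]))"
```

```text
t7.73 q [-13.   -4.8 -18.3  76.6   0.1 -38.9] p [ 0.3337 -0.0768  0.2521] rpy [ 179.88   -0.01 -154.19] F [ 1.6 -0.   0.9] op 65.2 0.0
```

View pics/c2.png

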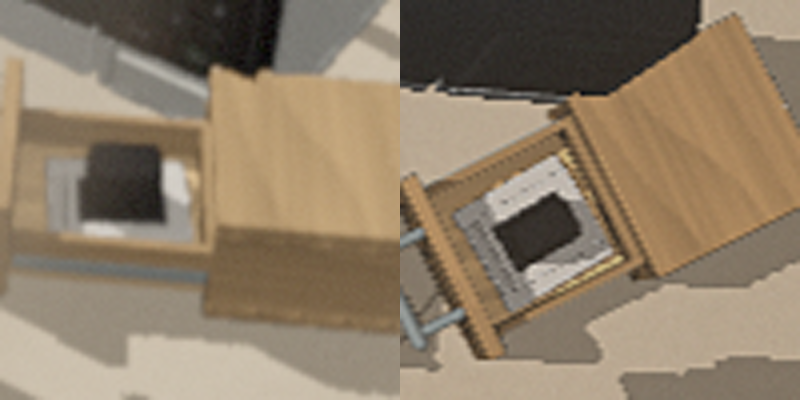

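The tray is open and the guard lies flat in it. In the top crop the black grip's centre is at about (540,232) with its long side along the box's x. A grey strip, either the nose or a shadow, lies toward the drawer front. I need a closer look to tell which end is the nose.

```bash
python3 -c "
from h import *
s=cv2.imread('pics/s2.png');t=cv2.imread('pics/t2.png')
def f(i,a,b,w,h):
    i=cv2.resize(i[b:b+h,a:a+w],(w*8,h*8),interpolation=cv2.INTER_LANCZOS4)
    l=cv2.cvtColor(i,cv2.COLOR_BGR2LAB);l[...,0]=cv2.createCLAHE(3,(3,3)).apply(l[...,0]);return cv2.cvtColor(l,cv2.COLOR_LAB2BGR)
A=np.hstack([f(s,370,226,50,40),f(t,368,160,50,52)[:320*1] if 0 else f(t,370,164,50,40)])
cv2.imwrite('pics/c3.png',A);print(A.shape)"
```

```text
(320, 800, 3)
```

View pics/c3.png

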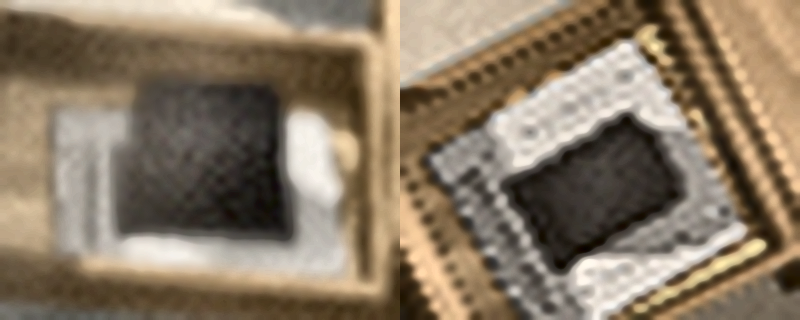

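In the left (scene) half a groove at x≈95 separates a cross bar from the panel on the drawer-front side. So the keeper and nose point toward the drawer front. The grip's top-face corners in the right (top) half are (505,185), (630,115), (688,190) and (560,270).

```bash
cat > m2.py <<'E'
from h import *
t=cv2.imread('pics/t2.png');s=cv2.imread('pics/s2.png')
T=lambda x,y:(370+(x-400+.5)/8-.5,164+(y+.5)/8-.5)
S=lambda x,y:(370+(x+.5)/8-.5,226+(y+.5)/8-.5)
P=[onz("top",T(*c),.068) for c in[(505,185),(630,115),(688,190),(560,270)]]
for q in P:print("grip",q)
print("mean",np.mean(P,0),"sides",[np.linalg.norm(P[i]-P[i-1]) for i in range(4)],"ang",np.degrees(np.arctan2(*(P[1]-P[0])[1::-1])))
for c in[(432,155),(635,40),(745,230)]:print("guard",onz("top",T(*c),.0285))
m=cv2.inRange(cv2.cvtColor(t,cv2.COLOR_BGR2GRAY),0,70);w=np.zeros_like(m);w[170:206,376:412]=1;m*=w
cs=max(cv2.findContours(m,0,1)[0],key=cv2.contourArea);r=cv2.minAreaRect(cs);print(r,cv2.contourArea(cs));print(onz("top",r[0],.068))
m=cv2.inRange(cv2.cvtColor(s,cv2.COLOR_BGR2GRAY),0,70);w=np.zeros_like(m);w[233:260,380:412]=1;m*=w
ys,xs=np.nonzero(m);print("scene blob",xs.min(),xs.max(),ys.min(),ys.max(),xs.mean(),ys.mean())
print("tri top corners",tri(S(135,88),T(630,115)) , tri(S(277,88),T(688,190)))
c=np.mean(P,0);print("proj scene of grip top",(proj("scene",P)-[370,226])*8)
E
python3 m2.py
```

```text
grip [ 0.4456 -0.284   0.068 ]
grip [ 0.4685 -0.3263  0.068 ]
grip [ 0.4432 -0.3451  0.068 ]
grip [ 0.417  -0.3017  0.068 ]
mean [ 0.4436 -0.3143  0.068 ] sides [np.float64(0.03360974405796437), np.float64(0.04810354677048075), np.float64(0.031511170309012536), np.float64(0.05063607544964388)] ang -61.56214333878566
guard [ 0.459  -0.2655  0.0285]
guard [ 0.498  -0.3366  0.0285]
guard [ 0.4318 -0.373   0.0285]
((394.08807373046875, 187.36529541015625), (12.524792671203613, 19.075117111206055), 59.74356460571289) 213.0
[ 0.4434 -0.3144  0.068 ]
scene blob 386 405 236 254 395.84384384384384 245.53453453453454
tri top corners (array([ 0.4578, -0.3108,  0.0645]), np.float64(0.03832811964057452)) (array([ 0.4419, -0.341 ,  0.0867]), np.float64(3.4046743440939723e-06))
proj scene of grip top [[ 96.2451  54.222 ]
 [260.9902  62.0614]
 [282.1906 135.5972]
 [104.6883 132.462 ]]
```

```bash
python3 -c "
from m2 import *
print('----')
print(tri(S(135,88),T(505,185)),tri(S(277,88),T(630,115)))
for h in(.055,.06,.064,.068):
  P=[onz('top',T(*c),h) for c in[(505,185),(630,115),(688,190),(560,270)]];print(h,((proj('scene',P)-[370,226])*8).round(0).tolist(),[round(float(np.linalg.norm(P[i]-P[i-1])),4) for i in range(4)])
B=[onz('top',T(*c),.02) for c in[(432,155),(635,40),(745,230)]];print('guard corners',((proj('scene',B)-[370,226])*8).round(0).tolist())
print('box top corner', proj('scene',[[.4093,-.3867,.08],[.5864,-.4477,.08]]))
print([onz('scene',S(*c),.0285) for c in [(52,108),(60,250),(345,275)]])
" | sed -n '/----/,$p'
```

```text
----
(array([ 0.4489, -0.2899,  0.0556]), np.float64(0.008961408100089796)) (array([ 0.47  , -0.3292,  0.0592]), np.float64(0.0025069023392499663))
0.055 [[101.0, 88.0], [267.0, 96.0], [288.0, 171.0], [110.0, 167.0]] [0.034, 0.0487, 0.0319, 0.0512]
0.06 [[99.0, 75.0], [265.0, 83.0], [286.0, 157.0], [108.0, 154.0]] [0.0338, 0.0484, 0.0317, 0.051]
0.064 [[98.0, 65.0], [263.0, 73.0], [284.0, 146.0], [106.0, 143.0]] [0.0337, 0.0483, 0.0316, 0.0508]
0.068 [[96.0, 54.0], [261.0, 62.0], [282.0, 136.0], [105.0, 132.0]] [0.0336, 0.0481, 0.0315, 0.0506]
guard corners [[58.0, 125.0], [326.0, 137.0], [345.0, 318.0]]
box top corner [[416.5514 254.97  ]
 [470.9818 220.4412]]
[array([ 0.4579, -0.264 ,  0.0285]), array([ 0.4052, -0.295 ,  0.0285]), array([ 0.4406, -0.3692,  0.0285])]
```

>>> carry_out --pt "0 0 0 0 0 7" --pt "0 0 0 0 0 7" --pt "0 0 0 0 0 7" --pt "0 0 0 0 0 7" --pt "0 0 0 0 0 7" --fingers 52

```text
time: 8.25
tcp_pos: [0.3374, -0.0814, 0.2517]
tcp_rot: [-3.142, -0.0, 2.972]
force: [-0.5, 0.2, 0.2]
opening: 0.0521
finger_force: 0.0
```

>>> carry_out --pt "0 0 0 0 0 7" --pt "0 0 0 0 0 7" --pt "0 0 0 0 0 7" --pt "0 0 0 0 0 7" --pt "0 0 0 0 0 7"

```text
time: 8.67
tcp_pos: [0.3374, -0.0814, 0.2517]
tcp_rot: [-3.141, -0.0, 2.36]
force: [0.1, -0.2, -0.5]
opening: 0.0518
finger_force: 0.0
```

>>> carry_out --pt "0 0 0 0 0 7" --pt "0 0 0 0 0 7" --pt "0 0 0 0 0 6" --pt "-33 0 0 0 0 0" --pt "-33 0 0 0 0 0"

```text
time: 9.08
tcp_pos: [0.366, -0.141, 0.252]
tcp_rot: [3.141, 0.0, 2.02]
force: [1.4, 0.1, -0.5]
opening: 0.052
finger_force: 0.0
```

>>> carry_out --pt "-33 0 0 0 0 0" --pt "-33 0 0 0 0 0" --pt "-33 0 0 0 0 0" --pt "-33 0 0 0 0 0" --pt "-33 0 0 0 0 0"

```text
time: 9.5
tcp_pos: [0.4374, -0.2918, 0.2512]
tcp_rot: [-3.141, -0.0, 2.017]
force: [0.8, 0.6, -0.0]
opening: 0.0523
finger_force: 0.0
```

>>> carry_out --pt "-33 0 30 0 0 0" --pt "0 0 30 0 0 0" --pt "0 0 30 0 0 0" --pt "0 0 0 0 0 0" --pt "0 0 0 0 0 0"

```text
time: 9.92
tcp_pos: [0.4492, -0.317, 0.1626]
tcp_rot: [-3.14, -0.003, 2.017]
force: [0.1, -0.0, 0.7]
opening: 0.0522
finger_force: 0.0
```

```bash
python3 -c "
from h import *
st();print(rel((.4459,-.3171,.038),down(115.5)))"
```

```text
t9.92 q [-35.2  18.   -4.9  67.3  -0.   29.2] p [ 0.4492 -0.317   0.1626] rpy [-179.89   -0.2   115.59] F [ 0.1 -0.   0.7] op 52.2 0.0
[  0.884   -2.8323 124.6199  -0.1137  -0.1969   0.0938]
```

Descend with the force checked between calls.

>>> carry_out --pt "1 -3 30 0 0 0" --pt "0 0 30 0 0 0" --pt "0 0 22 0 0 0" --pt "0 0 12 0 0 0" --pt "0 0 0 0 0 0"

```text
time: 10.33
tcp_pos: [0.447, -0.3171, 0.0696]
tcp_rot: [-3.141, -0.001, 2.019]
force: [-0.0, 0.6, -0.5]
opening: 0.0522
finger_force: 0.0
```

>>> carry_out --pt "0 0 8 0 0 0" --pt "0 0 8 0 0 0" --pt "0 0 7 0 0 0" --pt "0 0 5 0 0 0" --pt "0 0 0 0 0 0"

```text
time: 10.75
tcp_pos: [0.4468, -0.3169, 0.0413]
tcp_rot: [-3.141, -0.001, 2.019]
force: [0.1, 0.4, 0.9]
opening: 0.0518
finger_force: 0.0
```

```bash
python3 -c "
from h import *
st();print(rel((.4459,-.3171,.038),down(115.5)))"
```

```text
t10.75 q [-35.3  23.4 -16.3  50.4  -0.   29. ] p [ 0.4468 -0.3169  0.0413] rpy [-179.97   -0.04  115.66] F [0.1 0.4 0.9] op 51.8 0.0
[ 0.1778 -0.951   3.27   -0.0292 -0.0428  0.1573]
```

>>> carry_out --pt "0 -1 3 0 0 0" --pt "0 0 0 0 0 0" --pt "0 0 0 0 0 0"

```text
time: 11.0
tcp_pos: [0.4462, -0.3176, 0.0391]
tcp_rot: [-3.142, 0.0, 2.018]
force: [1.1, 0.6, 0.2]
opening: 0.0519
finger_force: 0.0
```

>>> carry_out --pt "0 0 0 0 0 0" --pt "0 0 0 0 0 0" --pt "0 0 0 0 0 0" --pt "0 0 0 0 0 0" --pt "0 0 0 0 0 0" --fingers 0 --newtons 70

```text
time: 11.42
tcp_pos: [0.4465, -0.3178, 0.0395]
tcp_rot: [3.141, 0.001, 2.019]
force: [-0.1, -0.4, 5.4]
opening: 0.0292
finger_force: 68.6
```

>>> carry_out --pt "0 0 -5 0 0 0" --pt "0 0 -15 0 0 0" --pt "0 0 -30 0 0 0" --pt "0 0 -40 0 0 0" --pt "0 0 -40 0 0 0"

```text
time: 11.83
tcp_pos: [0.4453, -0.3167, 0.1698]
tcp_rot: [-3.14, -0.002, 2.019]
force: [1.4, -0.3, -2.0]
opening: 0.029
finger_force: 68.3
```

>>> carry_out --pt "0 0 -40 0 0 0" --pt "0 0 -40 0 0 0" --pt "0 0 -20 0 0 0" --pt "0 0 0 0 0 0"

```text
time: 12.17
tcp_pos: [0.4477, -0.3184, 0.2742]
tcp_rot: [3.138, 0.007, 2.019]
force: [0.4, 0.5, -0.8]
opening: 0.0292
finger_force: 68.4
```

```bash
python3 -c "
from h import *
st()
u=np.array([-np.sin(np.radians(8)),-np.cos(np.radians(8)),0]);z=np.array([0,0,1]);c,s=np.cos(np.pi/6),.5
X=c*u+s*z;Z=c*z-s*u;Y=np.cross(Z,X);print(X,Y,Z)
print(rel((.42,-.1,.28),Ro.from_matrix(np.c_[-X,Y,-Z])),rel((.42,-.1,.28),down(82)))
crop('scene',360,140,480,230,6,'g2')"
```

```text
t12.17 q [-35.4  15.2   7.6  81.9   0.   28.9] p [ 0.4477 -0.3184  0.2742] rpy [179.78   0.39 115.65] F [ 0.4  0.5 -0.8] op 29.2 68.43013286590576
[-0.1205 -0.8576  0.5   ] [ 0.9903 -0.1392 -0.    ] [0.0696 0.4951 0.866 ]
[208.8227  69.6432  -6.9829   9.1242 -28.8133  32.7807] [208.8227  69.6432  -6.9829   0.3254   0.3114  33.655 ]
```

View pics/g2.png

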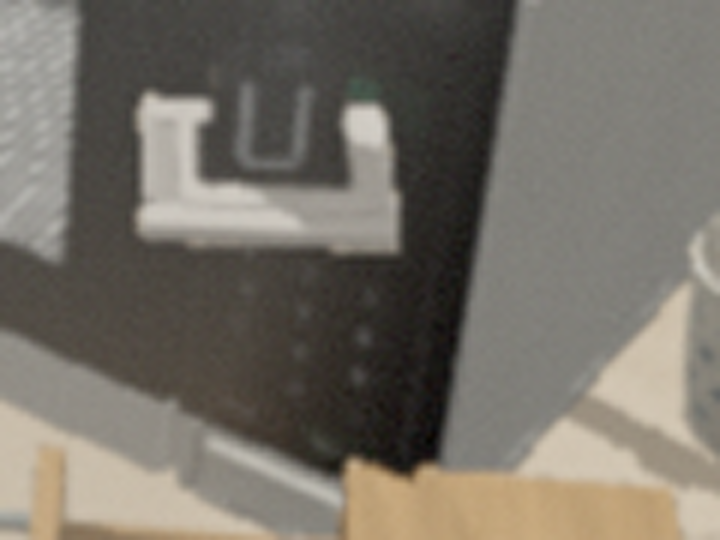

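The guard hangs level in the fingers at (140–400, 95–250). The separate bar with its groove is on the left, so the front points along the pull direction. Next I carry it to the slicer and yaw and tilt it.

>>> carry_out --pt "20 7 0 0 0 0" --pt "30 10 0 0 0 0" --pt "30 10 0 0 0 0" --pt "30 10 0 0 0 0" --pt "30 10 0 0 0 0"

```text
time: 12.63
tcp_pos: [0.4266, -0.1693, 0.2669]
tcp_rot: [-3.139, -0.003, 2.018]
force: [2.3, 0.2, -1.2]
opening: 0.0288
finger_force: 68.3
```

>>> carry_out --pt "30 10 0 0 0 0" --pt "30 10 0 0 0 0" --pt "9 3 0 0 0 6" --pt "0 0 0 0 0 6" --pt "0 0 0 0 0 6"

```text
time: 13.05
tcp_pos: [0.4178, -0.0975, 0.2673]
tcp_rot: [-3.139, -0.001, 1.701]
force: [0.2, -0.5, -1.8]
opening: 0.029
finger_force: 68.4
```

>>> carry_out --pt "0 0 0 0 0 6" --pt "0 0 0 0 0 6" --pt "0 0 0 0 0 3.5" --pt "0 0 0 0 -5 0" --pt "0 0 0 0 -5 0"

```text
time: 13.47
tcp_pos: [0.418, -0.0998, 0.2675]
tcp_rot: [-3.14, 0.178, 1.431]
force: [0.3, -0.4, -1.7]
opening: 0.0293
finger_force: 68.3
```

>>> carry_out --pt "0 0 0 0 -5 0" --pt "0 0 0 0 -5 0" --pt "0 0 0 0 -5 0" --pt "0 0 0 0 -5 0" --pt "0 0 0 0 0 0"

```text
time: 13.88
tcp_pos: [0.418, -0.0975, 0.2661]
tcp_rot: [-3.135, 0.529, 1.44]
force: [0.2, 1.6, -2.5]
opening: 0.029
finger_force: 68.4
```

```bash
cat >> h.py <<'E'
YAW=8.0; O=np.array([.4325,.008,.086])
_u=np.array([-np.sin(np.radians(YAW)),-np.cos(np.radians(YAW)),0]);_z=np.array([0,0,1.])
X=_u*np.cos(np.pi/6)+.5*_z;Z=_z*np.cos(np.pi/6)-.5*_u;Y=np.cross(Z,X);D=np.c_[X,Y,Z]
RT=Ro.from_matrix(np.c_[-X,Y,-Z])
def dk():
    o,R,p=pose();print("TCP deck mm",(D.T@(p-O)*1e3).round(1),"F deck",(D.T@o["force"]).round(1),"rot err",rel(p,RT)[3:].round(2))
E
python3 -c "
from h import *
st();dk();print(rel(O+.08*X+.07*Z,RT))
s=viewer.snapshot('scene');t=viewer.snapshot('top');cv2.imwrite('pics/s3.png',s);cv2.imwrite('pics/t3.png',t)
f=lambda i,a,b:cv2.resize(i[b:b+120,a:a+100],(400,480),interpolation=cv2.INTER_CUBIC)
cv2.imwrite('pics/c4.png',np.hstack([f(s,245,100),f(t,230,130)]))"
```

```text
t13.88 q [  7.2   8.   -9.3  81.6 -29.1 107.1] p [ 0.418  -0.0975  0.2661] rpy [-179.63   30.29   82.5 ] F [ 0.2  1.6 -2.5] op 29.0 68.35792779922485
TCP deck mm [182.3   0.3 102.7] F deck [-2.7  0.  -1.4] rot err [-0.12  0.29  0.43]
[102.4549   0.5529  32.2106  -0.1183   0.2907   0.4271]
```

View pics/c4.png

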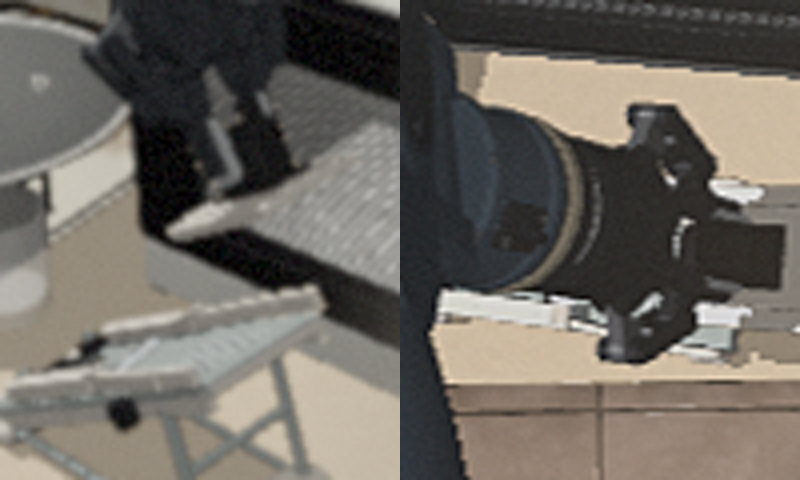

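The scene half shows the guard tilted parallel to the deck with its thin wedge nose at (175,232) facing down the slope, which is the right way round. Now I lower it onto the run-up.

>>> carry_out --pt "25 0 0 0 0 0.4" --pt "30 0 0 0 0 0" --pt "30 0 0 0 0 0" --pt "20 0 10 0 0 0" --pt "0 0 20 0 0 0"

```text
time: 14.4
tcp_pos: [0.4308, -0.0213, 0.189]
tcp_rot: [3.138, 0.52, 1.427]
force: [0.0, 0.1, -1.9]
opening: 0.0291
finger_force: 68.4
```

>>> carry_out --pt "0 0 20 0 0 0" --pt "0 0 10 0 0 0" --pt "0 0 5 0 0 0" --pt "0 0 0 0 0 0" --pt "0 0 0 0 0 0"

```text
time: 14.82
tcp_pos: [0.4274, -0.0414, 0.1605]
tcp_rot: [3.137, 0.522, 1.424]
force: [0.4, -0.1, -2.2]
opening: 0.0293
finger_force: 68.4
```

```bash
python3 -c "
from h import *
st();dk()"
```

```text
t14.82 q [ 13.8  14.3 -17.6  70.2 -27.6 115.1] p [ 0.4274 -0.0414  0.1605] rpy [179.75  29.93  81.6 ] F [ 0.4 -0.1 -2.2] op 29.3 68.3903431892395
TCP deck mm [80.2  1.9 39.7] F deck [-1.   0.5 -1.9] rot err [ 0.05 -0.07 -0.35]
```

>>> carry_out --pt "0 -2 6 0 0 0" --pt "0 0 6 0 0 0" --pt "0 0 3 0 0 0" --pt "0 0 0 0 0 0"

```text
time: 15.15
tcp_pos: [0.424, -0.0484, 0.1467]
tcp_rot: [3.138, 0.524, 1.426]
force: [0.9, 0.6, -1.3]
opening: 0.0293
finger_force: 68.4
```

>>> carry_out --pt "0 0 2 0 0 0" --pt "0 0 0 0 0 0" --pt "0 0 0 0 0 0"

```text
time: 15.4
tcp_pos: [0.4243, -0.0491, 0.1454]
tcp_rot: [3.138, 0.524, 1.426]
force: [-0.3, -0.7, -1.6]
opening: 0.0292
finger_force: 68.4
```

```bash
python3 -c "
from h import *
st();dk()"
```

```text
t15.40 q [ 13.   14.5 -19.7  67.4 -27.9 114.1] p [ 0.4243 -0.0491  0.1454] rpy [179.77  30.    81.7 ] F [-0.3 -0.7 -1.6] op 29.2 68.38794350624084
TCP deck mm [79.6 -0.2 22.6] F deck [-0.2 -0.2 -1.8] rot err [ 0.08  0.   -0.26]
```

>>> carry_out --pt "0 0 1 0 0 0" --pt "0 0 1 0 0 0" --pt "0 0 0 0 0 0"

```text
time: 15.65
tcp_pos: [0.4241, -0.0501, 0.1436]
tcp_rot: [3.138, 0.524, 1.426]
force: [0.8, 1.0, -1.6]
opening: 0.0295
finger_force: 68.4
```

>>> carry_out --pt "0 0 1 0 0 0" --pt "0 0 0 0 0 0"

```text
time: 15.82
tcp_pos: [0.4241, -0.0505, 0.1428]
tcp_rot: [3.137, 0.524, 1.426]
force: [0.4, 0.6, -1.2]
opening: 0.0292
finger_force: 68.4
```

```bash
python3 -c "
from h import *
st();dk()"
```

```text
t15.82 q [ 12.8  14.6 -20.1  66.9 -27.9 113.9] p [ 0.4241 -0.0505  0.1428] rpy [179.76  29.99  81.69] F [ 0.4  0.6 -1.2] op 29.2 68.44867944717407
TCP deck mm [79.6 -0.1 19.6] F deck [-1.2  0.3 -0.7] rot err [ 0.09 -0.01 -0.27]
```

Keep lowering 1 mm at a time.

>>> carry_out --pt "0 0 1 0 0 0" --pt "0 0 0 0 0 0"

```text
time: 15.98
tcp_pos: [0.4243, -0.0507, 0.1427]
tcp_rot: [3.137, 0.523, 1.426]
force: [-1.8, 5.7, 9.7]
opening: 0.0288
finger_force: 70.0
```

>>> carry_out --pt "0 0 1 0 0 0" --pt "0 0 0 0 0 0"

```text
time: 16.15
tcp_pos: [0.4243, -0.0507, 0.1426]
tcp_rot: [3.136, 0.522, 1.426]
force: [-4.2, 13.9, 21.5]
opening: 0.0292
finger_force: 71.8
```

```bash
python3 -c "
from h import *
st();dk()"
```

```text
t16.15 q [ 12.8  14.5 -20.2  66.7 -27.8 113.8] p [ 0.4243 -0.0507  0.1426] rpy [179.68  29.9   81.7 ] F [-4.2 13.9 21.5] op 29.2 71.7973780632019
TCP deck mm [79.6  0.1 19.4] F deck [-0.7 -6.1 25.2] rot err [ 0.17 -0.1  -0.26]
```

Contact came at TCP z = 19.4 mm, which agrees with the expected 19. I'll relieve the pressure and start sliding.

>>> carry_out --pt "0 0 -1.5 0 0 0" --pt "4 0 0 0 0 0" --pt "4 0 0 0 0 0" --pt "4 0 0 0 0 0" --pt "0 0 0 0 0 0"

```text
time: 16.57
tcp_pos: [0.4264, -0.0402, 0.1366]
tcp_rot: [3.136, 0.524, 1.426]
force: [1.1, 3.2, 7.4]
opening: 0.0295
finger_force: 70.0
```

```bash
python3 -c "
from h import *
st();dk()"
```

```text
t16.57 q [ 14.1  15.4 -19.9  66.7 -27.7 115.3] p [ 0.4264 -0.0402  0.1366] rpy [179.67  30.03  81.68] F [1.1 3.2 7.4] op 29.5 70.03130435943604
TCP deck mm [67.4  0.6 19.6] F deck [0.8 0.7 8. ] rot err [ 0.17  0.03 -0.28]
```

>>> carry_out --pt "4 0 0 0 0 0" --pt "4 0 0 0 0 0" --pt "4 0 0 0 0 0" --pt "0 0 0 0 0 0"

```text
time: 16.9
tcp_pos: [0.4277, -0.03, 0.1307]
tcp_rot: [3.136, 0.524, 1.426]
force: [0.1, 1.7, 9.1]
opening: 0.0288
finger_force: 70.5
```

```bash
python3 -c "
from h import *
st();dk()"
```

```text
t16.90 q [ 15.3  16.3 -19.8  66.6 -27.5 116.6] p [ 0.4277 -0.03    0.1307] rpy [179.68  30.05  81.69] F [0.1 1.7 9.1] op 28.8 70.48032402992249
TCP deck mm [55.5  0.6 19.6] F deck [ 3.1 -0.1  8.7] rot err [ 0.16  0.05 -0.26]
```

>>> carry_out --pt "3 0 0 0 0 0" --pt "3 0 0 0 0 0" --pt "0 0 0 0 0 0"

```text
time: 17.15
tcp_pos: [0.4281, -0.0253, 0.1279]
tcp_rot: [3.137, 0.525, 1.426]
force: [-0.5, -0.0, 11.5]
opening: 0.0292
finger_force: 70.9
```

>>> carry_out --pt "3 0 0 0 0 0" --pt "3 0 0 0 0 0" --pt "0 0 0 0 0 0"

```text
time: 17.4
tcp_pos: [0.4287, -0.0202, 0.125]
tcp_rot: [3.137, 0.525, 1.426]
force: [-0.3, 0.2, 12.8]
opening: 0.0288
finger_force: 71.1
```

```bash
python3 -c "
from h import *
st();dk()"
```

```text
t17.40 q [ 16.4  17.1 -19.6  66.6 -27.2 117.9] p [ 0.4287 -0.0202  0.125 ] rpy [179.73  30.11  81.71] F [-0.3  0.2 12.8] op 28.8 71.05172038078308
TCP deck mm [44.2  0.2 19.5] F deck [ 6.2 -0.3 11.2] rot err [ 0.13  0.11 -0.25]
```

>>> carry_out --pt "3 0 -0.4 0 0 0" --pt "3 0 0 0 0 0" --pt "0 0 0 0 0 0"

```text
time: 17.65
tcp_pos: [0.4292, -0.0146, 0.1217]
tcp_rot: [3.138, 0.525, 1.426]
force: [-2.1, 1.5, 7.3]
opening: 0.0293
finger_force: 70.0
```

>>> carry_out --pt "3 0 0 0 0 0" --pt "3 0 0 0 0 0" --pt "0 0 0 0 0 0"

```text
time: 17.9
tcp_pos: [0.4298, -0.0096, 0.1189]
tcp_rot: [3.138, 0.525, 1.427]
force: [-2.4, -0.1, 8.8]
opening: 0.0294
finger_force: 70.1
```

```bash
python3 -c "
from h import *
st();dk()"
```

```text
t17.90 q [ 17.6  18.  -19.4  66.6 -26.9 119.1] p [ 0.4298 -0.0096  0.1189] rpy [179.8   30.09  81.73] F [-2.4 -0.1  8.8] op 29.4 70.14371752738953
TCP deck mm [31.9 -0.3 19.5] F deck [ 4.8 -2.4  7.4] rot err [ 0.06  0.09 -0.23]
```

>>> carry_out --pt "3 -0.5 0 0 0 0" --pt "3 0 0 0 0 0" --pt "3 0 0 0 0 0" --pt "0 0 0 0 0 0"

```text
time: 18.23
tcp_pos: [0.4306, -0.0017, 0.1143]
tcp_rot: [3.138, 0.525, 1.426]
force: [-1.9, 0.3, 7.5]
opening: 0.0292
finger_force: 69.8
```

>>> carry_out --pt "3 0 0 0 0 0" --pt "3 0 0 0 0 0" --pt "3 0 0 0 0 0" --pt "0 0 0 0 0 0"

```text
time: 18.57
tcp_pos: [0.4314, 0.0058, 0.1099]
tcp_rot: [3.138, 0.525, 1.427]
force: [-2.9, 0.3, 10.4]
opening: 0.0293
finger_force: 69.8
```

```bash
python3 -c "
from h import *
st();dk()"
```

```text
t18.57 q [ 19.3  19.2 -19.1  66.5 -26.5 121. ] p [0.4314 0.0058 0.1099] rpy [179.81  30.11  81.74] F [-2.9  0.3 10.4] op 29.3 69.79313135147095
TCP deck mm [14.  -0.8 19.5] F deck [ 5.3 -2.9  9. ] rot err [ 0.06  0.11 -0.22]
```

>>> carry_out --pt "3 -0.4 0 0 0 0" --pt "3 0 0 0 0 0" --pt "3 0 0 0 0 0" --pt "3 0 0 0 0 0" --pt "0 0 0 0 0 0"

```text
time: 18.98
tcp_pos: [0.4325, 0.0161, 0.1039]
tcp_rot: [3.138, 0.525, 1.426]
force: [-2.2, 0.5, 10.5]
opening: 0.0291
finger_force: 69.5
```

>>> carry_out --pt "3 -0.3 0 0 0 0" --pt "3 0 0 0 0 0" --pt "3 0 0 0 0 0" --pt "0 0 0 0 0 0"

```text
time: 19.32
tcp_pos: [0.4333, 0.0239, 0.0994]
tcp_rot: [3.138, 0.525, 1.426]
force: [-2.4, -0.3, 9.2]
opening: 0.0298
finger_force: 69.2
```

```bash
python3 -c "
from h import *
st();dk()"
```

```text
t19.32 q [ 21.2  20.8 -18.6  66.4 -26.  123.1] p [0.4333 0.0239 0.0994] rpy [179.81  30.1   81.73] F [-2.4 -0.3  9.2] op 29.8 69.23955917358398
TCP deck mm [-7.  -1.4 19.6] F deck [ 5.1 -2.3  7.7] rot err [ 0.06  0.1  -0.24]
```

>>> carry_out --pt "3 -0.3 0 0 0 0" --pt "3 0 0 0 0 0" --pt "0 0 0 0 0 0"

```text
time: 19.57
tcp_pos: [0.4339, 0.0292, 0.0964]
tcp_rot: [3.138, 0.525, 1.426]
force: [-1.6, -0.5, 8.8]
opening: 0.0288
finger_force: 69.1
```

>>> carry_out --pt "3 -0.2 0 0 0 0" --pt "3 0 0 0 0 0" --pt "0 0 0 0 0 0"

```text
time: 19.82
tcp_pos: [0.4345, 0.0343, 0.0934]
tcp_rot: [3.138, 0.525, 1.426]
force: [-2.4, 1.1, 9.0]
opening: 0.029
finger_force: 69.0
```

>>> carry_out --pt "2 -0.1 0 0 0 0" --pt "2 0 0 0 0 0" --pt "0 0 0 0 0 0"

```text
time: 20.07
tcp_pos: [0.4348, 0.0376, 0.0915]
tcp_rot: [3.138, 0.525, 1.426]
force: [-3.1, -0.4, 9.7]
opening: 0.0289
finger_force: 69.0
```

```bash
python3 -c "
from h import *
st();dk()"
```

```text
t20.07 q [ 22.6  21.9 -18.1  66.3 -25.6 124.6] p [0.4348 0.0376 0.0915] rpy [179.79  30.1   81.71] F [-3.1 -0.4  9.7] op 28.9 69.00136113166809
TCP deck mm [-22.9  -1.8  19.6] F deck [ 5.6 -3.   8. ] rot err [ 0.07  0.1  -0.25]
```

>>> carry_out --pt "2 -0.2 0 0 0 0" --pt "2 0 0 0 0 0" --pt "0 0 0 0 0 0"

```text
time: 20.32
tcp_pos: [0.4352, 0.0411, 0.0894]
tcp_rot: [3.138, 0.525, 1.426]
force: [-3.4, -0.1, 10.1]
opening: 0.0294
finger_force: 69.0
```

>>> carry_out --pt "2 0 0 0 0 0" --pt "0 0 0 0 0 0"

```text
time: 20.48
tcp_pos: [0.4354, 0.0425, 0.0887]
tcp_rot: [3.138, 0.526, 1.426]
force: [-3.3, -1.5, 10.8]
opening: 0.0291
finger_force: 68.9
```

>>> carry_out --pt "2 0 0 0 0 0" --pt "0 0 0 0 0 0"

```text
time: 20.65
tcp_pos: [0.4356, 0.044, 0.0878]
tcp_rot: [3.138, 0.526, 1.426]
force: [-3.3, -2.5, 13.3]
opening: 0.0293
finger_force: 68.9
```

```bash
python3 -c "
from h import *
st();dk()"
```

```text
t20.65 q [ 23.3  22.5 -17.9  66.3 -25.5 125.4] p [0.4356 0.044  0.0878] rpy [179.77  30.15  81.7 ] F [-3.3 -2.5 13.3] op 29.3 68.87949228286743
TCP deck mm [-30.3  -2.   19.6] F deck [ 9.2 -2.9 10.1] rot err [ 0.08  0.15 -0.26]
```

>>> carry_out --pt "1.5 0 0 0 0 0" --pt "0 0 0 0 0 0"

```text
time: 20.82
tcp_pos: [0.4358, 0.0452, 0.0872]
tcp_rot: [3.137, 0.527, 1.426]
force: [-3.3, -1.9, 14.6]
opening: 0.0288
finger_force: 69.1
```

>>> carry_out --pt "1.5 -0.1 0 0 0 0" --pt "0 0 0 0 0 0"

```text
time: 20.98
tcp_pos: [0.4359, 0.0465, 0.0864]
tcp_rot: [3.137, 0.526, 1.426]
force: [-2.5, -3.7, 14.0]
opening: 0.0292
finger_force: 69.1
```

>>> carry_out --pt "1.5 0 0 0 0 0" --pt "0 0 0 0 0 0"

```text
time: 21.15
tcp_pos: [0.4361, 0.0477, 0.0857]
tcp_rot: [3.137, 0.527, 1.426]
force: [-2.3, -3.3, 14.9]
opening: 0.0291
finger_force: 69.1
```

```bash
python3 -c "
from h import *
st();dk()"
```

```text
t21.15 q [ 23.7  22.9 -17.7  66.3 -25.4 125.8] p [0.4361 0.0477 0.0857] rpy [179.75  30.17  81.69] F [-2.3 -3.3 14.9] op 29.1 69.09611105918884
TCP deck mm [-34.6  -2.   19.7] F deck [10.5 -1.9 11.1] rot err [ 0.1   0.17 -0.26]
```

>>> carry_out --pt "1.5 0 0 0 0 0" --pt "0 0 0 0 0 0"

```text
time: 21.32
tcp_pos: [0.4363, 0.0493, 0.0847]
tcp_rot: [3.137, 0.526, 1.426]
force: [-1.6, -0.3, 11.3]
opening: 0.0288
finger_force: 68.8
```

>>> carry_out --pt "1.5 0 0 0 0 0" --pt "0 0 0 0 0 0"

```text
time: 21.48
tcp_pos: [0.4365, 0.0509, 0.0838]
tcp_rot: [3.138, 0.525, 1.426]
force: [-2.1, 0.2, 10.1]
opening: 0.0288
finger_force: 69.0
```

```bash
python3 -c "
from h import *
dk()"
```

```text
TCP deck mm [-38.4  -2.   19.6] F deck [ 5.2 -2.1  8.7] rot err [ 0.08  0.09 -0.26]
```

>>> carry_out --pt "1.5 0 0 0 0 0" --pt "0 0 0 0 0 0"

```text
time: 21.65
tcp_pos: [0.4367, 0.0523, 0.083]
tcp_rot: [3.138, 0.525, 1.426]
force: [-2.5, -0.4, 9.4]
opening: 0.0291
finger_force: 69.0
```

>>> carry_out --pt "1.5 0 0 0 0 0" --pt "0 0 0 0 0 0"

```text
time: 21.82
tcp_pos: [0.4369, 0.0536, 0.0822]
tcp_rot: [3.138, 0.525, 1.426]
force: [-2.1, 0.0, 10.5]
opening: 0.0292
finger_force: 69.0
```

```bash
python3 -c "
from h import *
dk()"
```

```text
TCP deck mm [-41.6  -2.   19.6] F deck [ 5.5 -2.1  8.9] rot err [ 0.08  0.07 -0.26]
```

>>> carry_out --pt "1.5 0 0 0 0 0" --pt "0 0 0 0 0 0"

```text
time: 21.98
tcp_pos: [0.4371, 0.0549, 0.0814]
tcp_rot: [3.138, 0.525, 1.426]
force: [-1.8, 1.3, 8.9]
opening: 0.0293
finger_force: 69.0
```

>>> carry_out --pt "1.5 0 0 0 0 0" --pt "0 0 0 0 0 0"

```text
time: 22.15
tcp_pos: [0.4373, 0.0562, 0.0807]
tcp_rot: [3.138, 0.525, 1.426]
force: [-2.9, 0.2, 9.2]
opening: 0.0292
finger_force: 69.0
```

```bash
python3 -c "
from h import *
dk()"
```

```text
TCP deck mm [-44.6  -2.   19.6] F deck [ 4.8 -2.9  7.9] rot err [ 0.07  0.07 -0.25]
```

>>> carry_out --pt "1.5 0 0 0 0 0" --pt "0 0 0 0 0 0"

```text
time: 22.32
tcp_pos: [0.4375, 0.0574, 0.08]
tcp_rot: [3.138, 0.525, 1.426]
force: [-3.6, -0.4, 9.6]
opening: 0.0289
finger_force: 69.0
```

>>> carry_out --pt "1 0 0 0 0 0" --pt "0 0 0 0 0 0"

```text
time: 22.48
tcp_pos: [0.4376, 0.0582, 0.0795]
tcp_rot: [3.138, 0.525, 1.426]
force: [-1.7, 0.3, 11.1]
opening: 0.0289
finger_force: 69.1
```

>>> carry_out --pt "1 0 0 0 0 0" --pt "0 0 0 0 0 0"

```text
time: 22.65
tcp_pos: [0.4378, 0.0593, 0.0789]
tcp_rot: [3.138, 0.525, 1.426]
force: [-2.4, 2.0, 7.7]
opening: 0.0288
finger_force: 68.9
```

```bash
python3 -c "
from h import *
dk()"
```

```text
TCP deck mm [-48.2  -1.9  19.6] F deck [ 2.4 -2.7  7.4] rot err [ 0.07  0.06 -0.26]
```

>>> carry_out --pt "1 0 0 0 0 0" --pt "0 0 0 0 0 0"

```text
time: 22.82
tcp_pos: [0.4378, 0.0594, 0.0788]
tcp_rot: [3.137, 0.526, 1.426]
force: [-2.0, -1.6, 12.3]
opening: 0.029
finger_force: 69.1
```

>>> carry_out --pt "1 0 0 0 0 0" --pt "0 0 0 0 0 0"

```text
time: 22.98
tcp_pos: [0.4378, 0.0596, 0.0788]
tcp_rot: [3.137, 0.528, 1.426]
force: [-2.7, -5.4, 16.9]
opening: 0.0295
finger_force: 69.2
```

```bash
python3 -c "
from h import *
dk()"
```

```text
TCP deck mm [-48.5  -1.9  19.7] F deck [13.4 -1.9 11.8] rot err [ 0.11  0.24 -0.26]
```

>>> carry_out --pt "1 0 0 0 0 0" --pt "1 0 0 0 0 0" --pt "0 0 0 0 0 0"

```text
time: 23.23
tcp_pos: [0.4379, 0.0606, 0.0784]
tcp_rot: [3.137, 0.53, 1.426]
force: [-4.3, -8.1, 22.6]
opening: 0.0288
finger_force: 69.6
```

```bash
python3 -c "
from h import *
dk()"
```

```text
TCP deck mm [-49.6  -2.   19.9] F deck [18.8 -3.1 15.3] rot err [ 0.12  0.34 -0.26]
```

>>> carry_out --pt "-2 0 0 0 0 0" --pt "-2 0 0 0 0 0" --pt "-1.5 0 0 0 0 0" --pt "0 0 0 0 0 0"

```text
time: 23.57
tcp_pos: [0.438, 0.0593, 0.0788]
tcp_rot: [3.138, 0.521, 1.426]
force: [-1.5, 7.8, 0.0]
opening: 0.0289
finger_force: 69.0
```

```bash
python3 -c "
from h import *
dk()"
```

```text
TCP deck mm [-48.3  -1.7  19.6] F deck [-6.5 -2.6  3.8] rot err [ 0.06 -0.17 -0.28]
```

>>> carry_out --pt "-1 0 0 0 0 0" --pt "-1 0 0 0 0 0" --pt "0 0 0 0 0 0"

```text
time: 23.82
tcp_pos: [0.4381, 0.0591, 0.0791]
tcp_rot: [3.138, 0.517, 1.426]
force: [-1.1, 15.8, -5.2]
opening: 0.0292
finger_force: 68.5
```

```bash
python3 -c "
from h import *
dk()"
```

```text
TCP deck mm [-47.9  -1.6  19.7] F deck [-16.   -3.3   3.2] rot err [ 0.04 -0.35 -0.28]
```

A 16 N pull up the slope moved the guard only 0.4 mm, so it is locked. I'll press it lightly back to the stops, release and retreat along the deck normal.

>>> carry_out --pt "2 0 0 0 0 0" --pt "2 0 0 0 0 0" --pt "1 0 -0.5 0 0 0" --pt "0 0 0 0 0 0"

```text
time: 24.15
tcp_pos: [0.4383, 0.0603, 0.0785]
tcp_rot: [3.137, 0.526, 1.426]
force: [-0.1, -2.0, 5.9]
opening: 0.029
finger_force: 68.7
```

>>> carry_out --pt "0 0 0 0 0 0" --pt "0 0 0 0 0 0" --pt "0 0 0 0 0 0" --pt "0 0 0 0 0 0" --pt "0 0 0 0 0 0" --fingers 44

```text
time: 24.57
tcp_pos: [0.4382, 0.0609, 0.0782]
tcp_rot: [3.138, 0.524, 1.426]
force: [0.1, 0.8, 0.4]
opening: 0.0441
finger_force: 0.0
```

>>> carry_out --pt "0 0 -5 0 0 0" --pt "0 0 -15 0 0 0" --pt "0 0 -30 0 0 0" --pt "0 0 -35 0 0 0" --pt "0 0 -35 0 0 0"

```text
time: 24.98
tcp_pos: [0.446, 0.1207, 0.1838]
tcp_rot: [3.138, 0.524, 1.426]
force: [0.7, -0.3, 0.8]
opening: 0.044
finger_force: 0.0
```

>>> carry_out --pt "-30 0 -20 0 0 0" --pt "-35 0 0 0 0 0" --pt "-35 0 0 0 0 0" --pt "-35 0 0 0 0 0" --pt "-35 0 0 0 0 0"

```text
time: 25.4
tcp_pos: [0.426, -0.0164, 0.2858]
tcp_rot: [3.137, 0.524, 1.426]
force: [0.9, -0.4, -0.2]
opening: 0.0441
finger_force: 0.0
```

>>> carry_out --pt "-35 0 0 0 0 0" --pt "-35 0 0 0 0 0" --pt "-35 0 0 0 0 0" --pt "0 0 0 0 0 0"

```text
time: 25.73
tcp_pos: [0.4126, -0.1089, 0.341]
tcp_rot: [3.132, 0.524, 1.42]
force: [-0.7, 0.1, 0.4]
opening: 0.044
finger_force: 0.0
```

```bash
python3 -c "
from h import *
st()
s=viewer.snapshot('scene');t=viewer.snapshot('top')
f=lambda i,a,b:cv2.resize(i[b:b+100,a:a+100],(400,400),interpolation=cv2.INTER_CUBIC)
cv2.imwrite('pics/c5.png',np.hstack([f(s,235,150),f(t,225,140)]))"
```

```text
t25.73 q [  5.7   5.7  -0.9  91.  -29.2 106.2] p [ 0.4126 -0.1089  0.341 ] rpy [179.42  30.03  81.35] F [-0.7  0.1  0.4] op 44.0 0.0
```

View pics/c5.png

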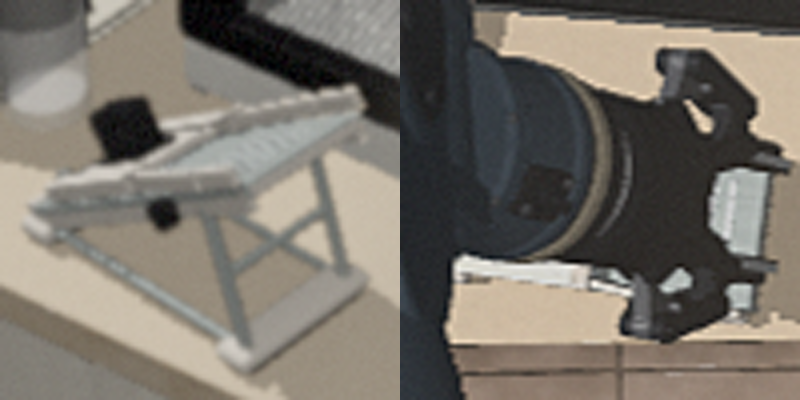

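The scene half shows the guard seated flat between the rails, with its grip at (130,130). The glass is where it was, and the gripper is clear. The 16 N pull showed the catch holding, so I'm handing in.

```bash
python3 -c "
from cell import ctrl
print(ctrl.close_job())"
```

```text
the job is handed in; nothing more can be done
None
```

The drawer is out to its stop, and the guard sits against the end stops with the catch holding it (a 16 N pull up the slope moved it only 0.4 mm); it is released, the arm stayed clear of the glass and lemon, and the job was handed in at about 26 s, though no verdict came back.

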